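# Dock the parts box over the step

## Robot

A 7-joint arm with a two-finger parallel gripper is mounted at the origin on a cart in front of the work surface, level with it; the furniture and walls round the work are solid. World frame = base frame: x ahead of the robot, y to its left, z up, the work surface at z = 0. Lengths are in m, angles in degrees, forces in N, time in s.
With the tool pointing down it reaches from about 0.4 to 0.9 m from the base axis. Payload 5.5 kg.
Tool frame: the origin (TCP) lies at the very end of the fingers, on their centre line; the grasp point (between the pads) lies 19 mm behind it; y points along the fingers, x is the direction in which the jaws open and shut, and the axes are right-handed (so a half turn about y gives the same grasp; the last joint's range is limited). The gripper opens to 92 mm and grips with 3 to 60 N. Pads are 19 mm wide; open, the fingers measure 130 mm over their backs; the gripper's body (75 mm by 190 mm) begins 47 mm behind the grasp point.
Start: joints at [-61.009, 28.699, -24.465, 88.831, 12.651, 65.22, -12.049], TCP at [0.156, 0.631, 0.227] pointing down, gripper open.
Joint ranges: [-164.97, 164.97], [-17.58, 116.51], [-87.97, 89.64], [11.32, 138.91], [-80.73, 260.73], [10.89, 115.49], [-147.41, 147.41]. Speed limits (degrees/s): [147.25, 147.25, 180, 180, 180, 180, 180].

## Interface

Orientations are given as [roll, pitch, yaw] about the fixed x, y, z axes, in that order (R = Rz(yaw) Ry(pitch) Rx(roll)).
In Python, from plant import move_ptp, move_l, goto_joints, gripper_to, pause, inverse_kinematics, get_obs, snapshot, camera_params, IKError, close_job, look_for, trace, landmark_of gives the robot as it stands. Calls block until the motion is done:
- move_ptp(position, orientation): joint-space move of the TCP to a pose.
- move_l(position, feed=0.15, frame=None, force_limit=None): straight line of the TCP; frame=None keeps the orientation; feed is the mean speed in m/s. With force_limit (N) it stops when the force on the tool has changed by that much, and returns True; else False.
- goto_joints(angles): joint-space move.
- gripper_to(opening, grip_force=None): finger opening in m; grip_force is the grip in N (None keeps the last); returns when the fingers have stopped.
- pause(seconds).
- inverse_kinematics(position, orientation): joint angles nearest the present ones, or None.
- get_obs(): the state.
- snapshot(name): name is "side" or "top" or "wrist"; returns the picture (420x560x3 uint8, red, green, blue); there is no depth.
- camera_params(name): a dict with "K" (3x3 intrinsics, pixels), "k1" (the pictures are not rectified: a ray, as slopes to the right and down, at radius r is drawn at 1 + k1 r^2 times it, then the intrinsics apply), "eye" and "orientation" of the camera in the world. Camera axes: x right, y down, z forward; pixel columns grow to the right and rows downward; lengths in m; the calibration is good to about 2 mm. A picture is of the moment at which its call begins: read the wrist's pose just before it. camera_params takes no time and is no camera call; for the wrist camera it gives the pose at the moment of the call.
A pose or a line that the arm cannot do raises IKError and nothing moves.
- close_job(): hands the job in, once; it reports no verdict.
Trained networks look in the newest picture that a camera, given by its name, has taken for a name from the list of things; names that differ only in an ending like _2 or _b are one class to them, and where a whole thing is asked for, a point or a joint stands for the part that bears it (a point fixed in the world has none). Each returns a list of dicts, best first, with "score" (0 to 1); they miss things now and then, are a little off and sometimes report something else, mostly with a low value. They report only what shows in the picture. A call takes as long as a camera call. They do not tell look-alikes from the thing itself.
- look_for(label, camera): "rect" ([left, top, right, bottom] as shares, 0 to 1, of the picture: columns of its width, rows of its height, round what is visible of it).
- trace(label, camera): "mask" (420x560 bool, what is visible of it) and "rect" ([left, top, right, bottom] as shares, 0 to 1, of the picture: columns of its width, rows of its height, round what is visible of it).
- landmark_of(label, camera): "at" ([column, row] as shares, 0 to 1, of the picture: columns of its width, rows of its height: a listed point, or the origin of a listed thing).
The state is a dict: "time": time; "q": joint angles; "joint_velocities": joint speeds; "effort": joint torques, N m; "position": TCP position; "tool_rot": TCP orientation; "ft_force": force on the tool from outside, world axes, zero at the start; "moment": the same for the moment, N m; "opening": finger opening in m.
Only numpy, scipy, OpenCV 4.12 (cv2) and the standard library are available. Lean on these libraries where they do the work, as an engineer would, in place of code of your own. Each camera call takes 0.05 s, during which the arm holds its last target.

## Task

Bring the open wooden parts box home on the raised cradle without ever carrying it: lift only its brass-tipped nose and rest that on the cradle's step while the tail stays on the low apron, let go, then push the box over the step until it lies flat between the side rails. Feel for the rubber stop, whose setting is not known, and press the box firmly against it with about 10 N for half a second, never more than 20 N, so that the box stays home with the sprung pin pushed in when you draw back. Do not ram the step, keep the tube and valve in the box and leave the mallet and the mandrels where they are.

Things in the scene. Friction and masses are not known exactly. Their poses are not given: they have to be found in the camera images.
- parts_box: Open-topped pale wooden box, 160 long (x) x 60 wide (y) x 48 mm high, walls and floor 6 mm thick, 0.35 to 0.7 kg, waxed below (friction on the board about 0.25); its nose (+x end) has brass corner straps and faces the cradle, the tail (-x end) is plain. Origin under its centre. Once its middle is past the step edge it tips flat by itself if nothing holds its tail down.
- nose (a point): Middle of the lower edge of the box's nose end, 80 mm ahead of the box origin.
- tail (a point): Middle of the lower edge of the box's tail end, 80 mm behind the box origin.
- cradle: Fixed wooden board, 140 mm wide: low apron 235 mm long (the box starts on it), then a 20 mm step up to the cradle, 240 mm long. Origin at the foot of the step, mid-width, level with the apron's top, 6 mm above the bench; x points inward (push direction), y left. Rails 26 mm high on the cradle, 68 mm apart inside, straight from 80 mm past the step; flared mouths begin 50 mm past it.
- stop: Fixed steel plate at the far end, front face 230 mm past the step edge; origin and axes as the cradle's. It carries an adjustable stop: aluminium carriage with a black rubber pad 48 wide, 32 mm high, that yields 1 mm per 4 N (rigid after 8 mm). The pad's face is clamped somewhere from 172 to 198 mm past the step edge, different each time and not measured: find it by feel.
- pin (a joint): Brass spring pin, 11 mm thick, through the middle of the rubber pad, 41 mm above the apron; m pushed in: 0 = fully out, 8 mm proud of the pad; 0.008 = flush with the pad's face. Its spring is weak (about 0.5 N, less than it takes to slide the box).
- brass_tube: Loose brass tube, 17 mm thick, 110 mm long, lying lengthwise in the box (left half).
- valve: Loose valve piston, 17 mm thick, 90 mm long, lying lengthwise in the box (right half).
- mallet: Bystander: wooden mallet 242x75x44 mm lying on the bench, left of the work.
- mandrel_large: Bystander: grey steel mandrel standing upright, 44 mm thick, 60 mm high, right of the cradle.
- mandrel_slim: Bystander: grey steel mandrel standing upright, 30 mm thick, 100 mm high, left of the cradle.
Things that resemble listed ones, but are neither listed nor needed, are in the scene too. Of the things like the valve, leave any that is green; of the rest the larger one is meant.

How it is judged:
By the outcome, as a careful person would: the job done as asked, in the order asked, and still so for the second after the job is handed in, with the robot touching nothing.
It also fails if it takes over 72 s, if anything falls off the work surface, if the arm or the gripper's body presses on something with over 40 N, if the wrist force passes 120 N, or if a joint passes its speed limit or range.

## Working session

There is one attempt and no reset: what is moved stays moved. The work goes in short steps, each a Python script; the robot and the scene stay as the last script left them, time stands still between calls to the robot, and variables do not carry over. Pictures are saved under pics/ and viewed, and the job is handed in when it is done.

```bash
ls; mkdir -p pics; python3 - <<'E'
from plant import *
import cv2
o=get_obs(); print({k:o[k] for k in o})
for c in ("top","side","wrist"):
    im=snapshot(c); cv2.imwrite(f"pics/{c}0.png",im[:,:,::-1]); print(c,camera_params(c))
    for l in ("parts_box","cradle","stop","nose","tail"):
        try:
            r=landmark_of(l,c); print(l,[(round(a['score'],2),[round(a['at'][0]*560,1),round(a['at'][1]*420,1)]) for a in r][:3])
        except Exception as e: print(l,e)
print(get_obs()['time'])
E
```

```text
pics
{'time': 0.0, 'q': array([-61.00794843,  28.75454003, -24.45335117,  88.89245201,
        12.65023632,  65.21884436, -12.0496498 ]), 'joint_velocities': array([-0.05215171, -0.03187093, -0.06445336,  0.14189033,  0.03237777,
        0.03771486, -0.02332844]), 'effort': array([-4.50850512e-04, -5.66601098e+01, -5.81593484e+00, -2.79115909e+01,
       -6.86237798e-02,  3.06308793e-02,  1.79663025e-04]), 'position': array([0.15614479, 0.63023663, 0.22566323]), 'tool_rot': array([-89.995314  ,   0.11240863,  76.09091222]), 'ft_force': array([-0.72286856, -0.48008125, -0.31485294]), 'moment': array([-0.00975986,  0.04685892, -0.00823619]), 'opening': 0.09169650299844803}
top {'K': array([[509.08669026,   0.        , 284.06062333],
       [  0.        , 509.08669026, 206.92589829],
       [  0.        ,   0.        ,   1.        ]]), 'k1': -0.16029636608095224, 'eye': array([0.32166171, 0.31311355, 1.02487072]), 'orientation': array([-1.66740271e+02,  1.57468804e-01, -9.55459459e+01])}
parts_box [(0.56, [310.7, 231.5])]
cradle [(0.85, [288.8, 184.8])]
stop []
nose [(0.88, [288.6, 194.
[... 161 characters left out ...]
       ,   0.        ,   1.        ]]), 'k1': -0.12315860731830287, 'eye': array([ 0.60716432, -0.59130032,  0.61476447]), 'orientation': array([-121.64450152,   -0.17645079,    4.74354562])}
parts_box [(0.57, [258.5, 250.6])]
cradle [(0.97, [319.9, 241.1])]
stop []
nose [(0.87, [300.5, 239.4])]
tail [(0.21, [300.6, 240.7])]
wrist {'K': array([[339.44870005,   0.        , 275.86199872],
       [  0.        , 339.44870005, 212.09799724],
       [  0.        ,   0.        ,   1.        ]]), 'k1': -0.061463855588688686, 'eye': array([0.08442566, 0.6492457 , 0.38362554]), 'orientation': array([ 1.63992697e+02, -1.18934191e-02,  7.60941833e+01])}
parts_box []
cradle []
stop []
nose []
tail []
0.9
```

View pics/top0.png

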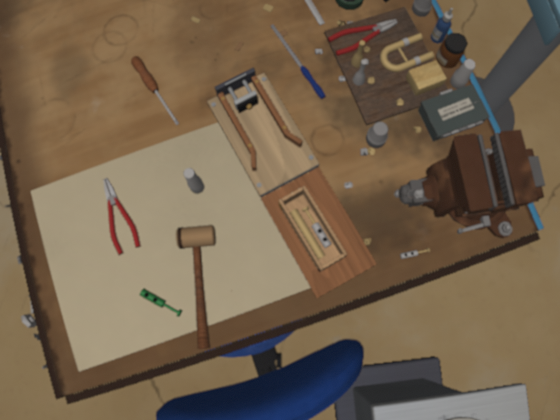

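View pics/side0.png

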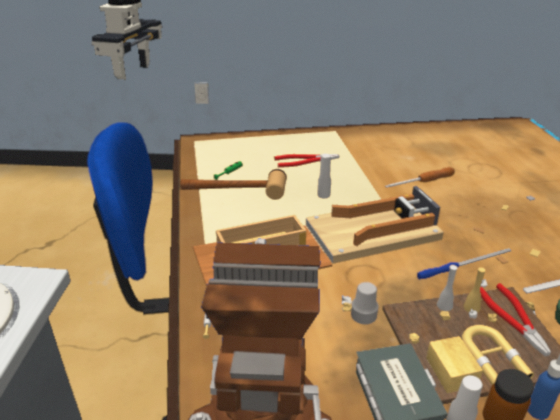

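View pics/wrist0.png

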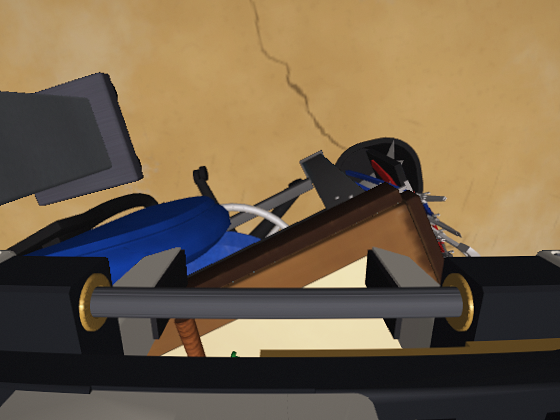

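```bash
cat > h.py <<'E'
import numpy as np, cv2
from scipy.spatial.transform import Rotation as Ro
from plant import *
def cam(c):
    p=camera_params(c); return p
def rot(o): return Ro.from_euler('xyz',o,degrees=True).as_matrix()
def proj(p,X):
    X=np.atleast_2d(X); C=(X-p['eye'])@rot(p['orientation']); s=C[:,:2]/C[:,2:]
    s=s*(1+p['k1']*(s**2).sum(1,keepdims=True)); K=p['K']
    return s*[K[0,0],K[1,1]]+[K[0,2],K[1,2]]
def unproj(p,uv,z):
    uv=np.atleast_2d(uv).astype(float); K=p['K']
    d=(uv-[K[0,2],K[1,2]])/[K[0,0],K[1,1]]; s=d.copy()
    for _ in range(20): s=d/(1+p['k1']*(s**2).sum(1,keepdims=True))
    r=np.c_[s,np.ones(len(s))]@rot(p['orientation']).T
    return p['eye']+r*((z-p['eye'][2])/r[:,2])[:,None]
E
python3 - <<'E'
from h import *
np.set_printoptions(precision=4,suppress=True)
p=cam('top')
print(unproj(p,[(318,296),(373,264),(262,193),(318,163),(288.8,184.8),(288.6,194.6),(333,263.4)],0.006))
print(unproj(p,[(197,237),(194,180),(377,133),(480,190),(400,190),(540,230),(70,400)],0.0))
im=cv2.imread('pics/top0.png'); cv2.imwrite('pics/top0c.png',cv2.resize(im[60:305,195:395],None,fx=3,fy=2.4*1.25/1.25*1.0,interpolation=cv2.INTER_CUBIC)[:600])
im=cv2.imread('pics/side0.png'); cv2.imwrite('pics/side0c.png',cv2.resize(im[150:300,170:460],None,fx=2.7,fy=2.7,interpolation=cv2.INTER_CUBIC))
E
```

```text
[[0.3735 0.2432 0.006 ]
 [0.4258 0.1257 0.006 ]
 [0.5948 0.3353 0.006 ]
 [0.6484 0.2125 0.006 ]
 [0.607  0.2783 0.006 ]
 [0.5861 0.2808 0.006 ]
 [0.4353 0.2061 0.006 ]]
[[ 0.5166  0.4765  0.    ]
 [ 0.6388  0.4758  0.    ]
 [ 0.7061  0.0769  0.    ]
 [ 0.5586 -0.1277  0.    ]
 [ 0.575   0.0465  0.    ]
 [ 0.4586 -0.2472  0.    ]
 [ 0.2078  0.7588  0.    ]]
```

View pics/top0c.png

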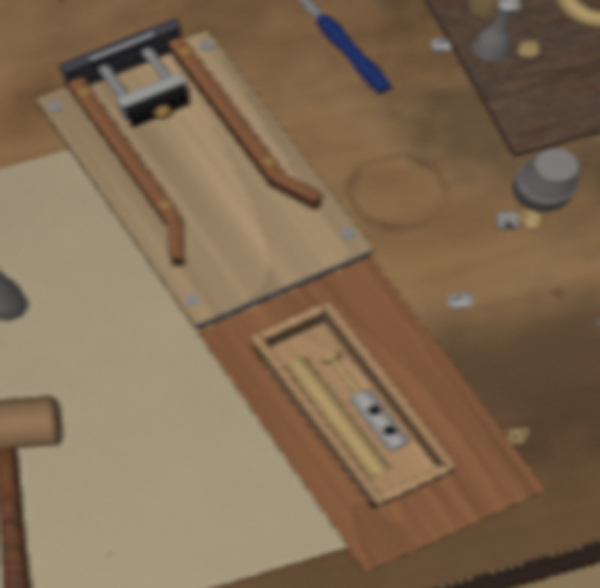

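View pics/side0c.png

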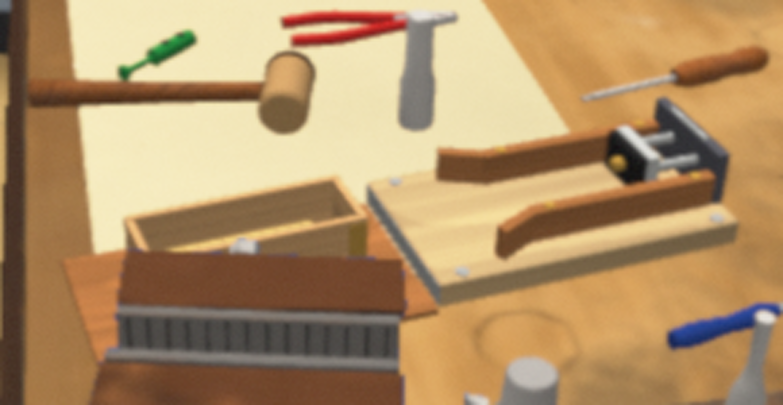

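```bash
python3 - <<'E'
from h import *
np.set_printoptions(precision=4,suppress=True)
p=cam('top');s=cam('side')
def tri(a,b):
    A=[];B=[]
    P=[]
    for c,uv in((p,a),(s,b)):
        d=unproj(c,uv,0)[0]-c['eye']; d/=np.linalg.norm(d); M=np.eye(3)-np.outer(d,d); A.append(M);B.append(M@c['eye'])
    x=np.linalg.solve(A[0]+A[1],B[0]+B[1]); return x, [np.linalg.norm(A[i]@x-B[i]) for i in(0,1)]
print(tri((488,137),(318,280)),tri((510,208),(214,280)))
print(tri((457,137),(320,250)),tri((470,215),(220,247)))
print('head',tri((404,193),(260,360)))
print(proj(p,[[0,0,0],[.156,.63,.227],[0.156,.63,.4]]),proj(s,[[0,0,0],[0,0,.5]]))
E
```

```text
(array([ 0.6111, -0.0774,  0.1964]), [np.float64(0.0027647486000799515), np.float64(0.0027647486000799593)]) (array([ 0.482 , -0.09  ,  0.1971]), [np.float64(0.005967550226956175), np.float64(0.0059675502269560645)])
(array([ 0.6135, -0.0186,  0.1994]), [np.float64(0.0016074482267231446), np.float64(0.001607448226723047)]) (array([ 0.477 , -0.0169,  0.1938]), [np.float64(0.005344798854315785), np.float64(0.005344798854315842)])
head (array([ 0.5531,  0.0205, -0.0453]), [np.float64(0.025906740613650912), np.float64(0.025906740613651023)])
[[459.6377 469.6285]
 [ 91.5783 448.8194]
 [ 42.5099 477.8002]] [[ -49.3477  318.0417]
 [-157.1735   21.0881]]
```

```bash
cat > fit.py <<'E'
from h import *
from scipy.optimize import least_squares
def fit(p,uv,loc,x0,zb=0.006):
    loc=np.array(loc,float);uv=np.array(uv,float)
    def W(x):
        c,s=np.cos(x[2]),np.sin(x[2]); return np.c_[x[0]+c*loc[:,0]-s*loc[:,1],x[1]+s*loc[:,0]+c*loc[:,1],zb+loc[:,2]]
    r=least_squares(lambda x:(proj(p,W(x))-uv).ravel(),x0); return r.x,r.fun.reshape(-1,2),W(r.x)
E
python3 - <<'E'
from fit import *
np.set_printoptions(precision=4,suppress=True)
p=cam('top')
uv=[(261,195.8),(318.7,165),(317,297.9),(375.3,264.2),(207.7,100.8),(264.3,72.5)]
loc=[(0,.07,.02),(0,-.07,.02),(-.235,.07,0),(-.235,-.07,0),(.24,.07,.02),(.24,-.07,.02)]
x,f,_=fit(p,uv,loc,[.62,.27,.4]);print(x,np.degrees(x[2]));print(f)
uvb=[(279,201.7),(304.7,186.3),(320.3,271.3),(346,254.6)]
lb=[(.08,.03,.048),(.08,-.03,.048),(-.08,.03,.048),(-.08,-.03,.048)]
b,f,_=fit(p,uvb,lb,[.5,.25,.4]);print(b,np.degrees(b[2]));print(f)
c,s=np.cos(x[2]),np.sin(x[2]);d=b[:2]-x[:2];print('box in cradle',c*d[0]+s*d[1],-s*d[0]+c*d[1],np.degrees(b[2]-x[2]))
# overlay
im=cv2.imread('pics/top0.png');big=cv2.resize(im[60:305,195:395],None,fx=4,fy=4,interpolation=cv2.INTER_CUBIC)
def dr(x,loc,col,seq,zb=.006):
    c,s=np.cos(x[2]),np.sin(x[2]);L=np.array(loc);Wp=np.c_[x[0]+c*L[:,0]-s*L[:,1],x[1]+s*L[:,0]+c*L[:,1],zb+L[:,2]]
    q=(proj(p,Wp)+.5-[195,60])*4-.5
    cv2.polylines(big,[np.round(q[seq]).astype(int)],True,col,1)
dr(x,loc,(255,0,255),[0,1,3,2]);dr(x,loc,(255,255,0),[0,1,5,4]);dr(b,lb,(0,255,0),[0,1,3,2])
dr(x,[(.08,.034,.046),(.23,.034,.046),(.23,-.034,.046),(.08,-.034,.046)],(0,0,255),[0,1,2,3])
cv2.imwrite('pics/ov1.png',cv2.resize(big[:600],None,fx=.99,fy=.99)); cv2.imwrite('pics/ov2.png',big[400:])
E
```

```text
[0.6121 0.2756 0.4066] 23.296192674658226
[[-1.2745 -0.1461]
 [ 0.931  -1.1071]
 [-0.6319  0.8014]
 [ 1.3548  0.3571]
 [-0.6067  0.1231]
 [ 0.2487 -0.2432]]
[0.5026 0.2432 0.4307] 24.678907710369685
[[-0.7491 -0.7382]
 [-0.213  -0.1655]
 [-0.0201 -0.0364]
 [ 0.9676  0.8762]]
box in cradle -0.11340853827624366 0.013503252740328524 1.3827150357114595
```

View pics/ov1.png

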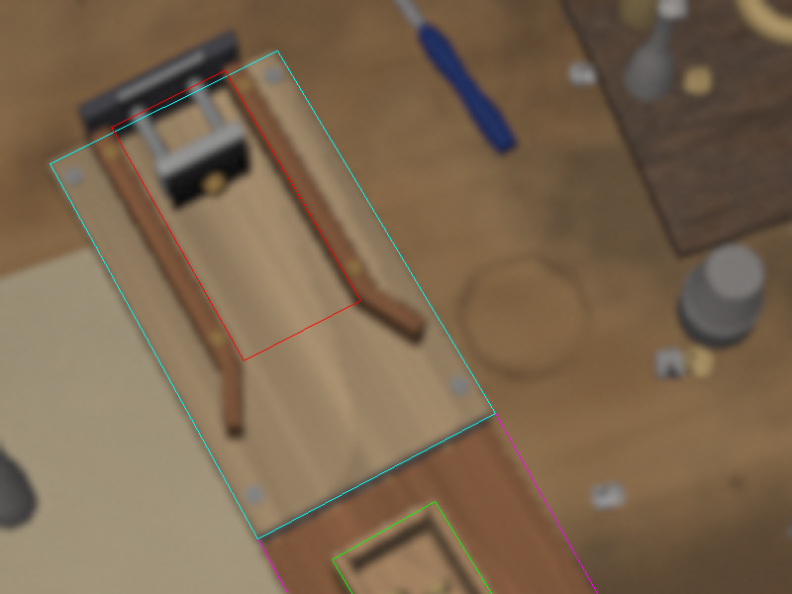

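View pics/ov2.png

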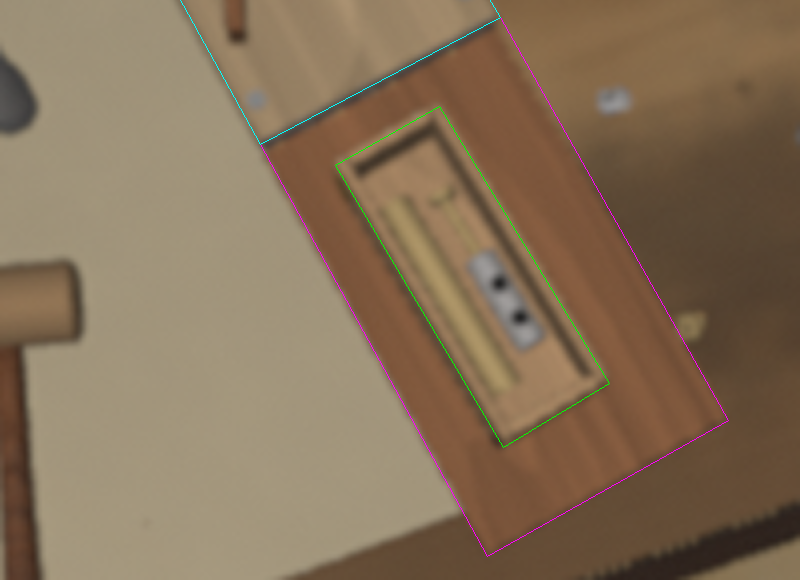

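```bash
cat > g.py <<'E'
from fit import *
np.set_printoptions(precision=4,suppress=True)
CX=np.array([0.6121,0.2756,0.4066]); BX=np.array([0.5026,0.2432,0.4307])
def orient(psi,th): # nose-up tilt th deg
    u=np.array([np.cos(psi),np.sin(psi),0]);v=np.array([-np.sin(psi),np.cos(psi),0])
    R0=np.c_[v,[0,0,-1],-u]
    R=Ro.from_rotvec(-np.radians(th)*v).as_matrix()@R0
    return Ro.from_matrix(R).as_euler('xyz',degrees=True)
def fr(F,x,y,z): # frame (x,y,yaw) local -> world, z above apron
    c,s=np.cos(F[2]),np.sin(F[2]); return np.array([F[0]+c*x-s*y,F[1]+s*x+c*y,0.006+z])
def inv(F,P):
    c,s=np.cos(F[2]),np.sin(F[2]);d=np.asarray(P)[:2]-F[:2]; return c*d[0]+s*d[1],-s*d[0]+c*d[1]
def grasp(tailxy,psi,th,l=.144,h=.012):
    t=np.radians(th);F=[tailxy[0],tailxy[1],psi]
    return fr(F,l*np.cos(t)-h*np.sin(t),0,l*np.sin(t)+h*np.cos(t))
E
python3 - <<'E'
from g import *
tail=fr(BX,-.08,0,0)
for n,P,O in [('hover',fr(BX,.064,0,.14),orient(BX[2],0)),('down',fr(BX,.064,0,.012),orient(BX[2],0)),('lift',grasp(tail,BX[2],12),orient(BX[2],12)),
  ('over',grasp(fr(CX,-.125,0,0),CX[2],12),orient(CX[2],12)),('push0',fr(CX,-.165,0,.034),orient(CX[2],-15)),('hov2',fr(CX,-.18,0,.12),orient(CX[2],-15)),('push1',fr(CX,.04,0,.034),orient(CX[2],-15))]:
    print(n,P,O,inverse_kinematics(P,O))
E
```

```text
hover [0.5608 0.2699 0.146 ] [-90.       0.     114.6773] [-11.9719  30.4969 -21.8331  97.118   13.3286  54.9542  75.9127]
down [0.5608 0.2699 0.018 ] [-90.       0.     114.6773] [-12.8198  40.6675 -20.8426 100.2492  19.9713  42.7548  70.8097]
lift [0.5556 0.2676 0.0477] [-102.        0.      114.6773] [-12.5246  32.3975 -20.2074 111.9105  25.594   27.4643  64.2152]
over [0.6244 0.2809 0.0477] [-102.        0.      113.2965] [-11.7545  37.5836 -20.1711 102.0369  24.6181  32.2578  66.7941]
push0 [0.4606 0.2103 0.04  ] [-75.       0.     113.2965] [-11.0131  38.1734 -21.065  103.4465  13.5223  56.2854  74.6386]
hov2 [0.4468 0.2044 0.126 ] [-75.       0.     113.2965] [ -9.5335  29.6996 -22.6247 103.7325  10.0595  63.9567  76.7682]
push1 [0.6488 0.2914 0.04  ] [-75.       0.     113.2965] [-14.9338  55.5303 -20.6576  68.1585  15.9841  74.2455  77.5264]
```

```bash
python3 - <<'E'
from g import *
for P in [(-.165,.034),(-.18,.12),(.04,.034)]:
    for th in (8,15): print(inverse_kinematics(fr(CX,P[0],0,P[1]),orient(CX[2],th)))
move_ptp(fr(BX,.064,0,.14),orient(BX[2],0))
p=camera_params('wrist');im=snapshot('wrist'); cv2.imwrite('pics/w1.png',im[:,:,::-1]); t=snapshot('top'); cv2.imwrite('pics/t1.png',t[:,:,::-1])
o=get_obs();print(o['time'],o['position'],o['ft_force'])
rim=[fr(BX,a,b,.048) for a,b in((.08,.03),(.08,-.03),(-.08,.03),(-.08,-.03))];print(proj(p,rim))
E
```

```text
[-11.4175  26.3673 -19.4823 123.6339  22.3686  24.9231  65.0723]
[-14.6715  23.9966 -15.8397 129.5736  32.5809  14.3749  54.1871]
[-11.8108  15.298  -18.4672 123.1902   9.9327  34.68    76.1632]
[-14.0526  11.9806 -16.0569 129.0871  11.6042  24.8788  74.035 ]
[-12.1619  42.0186 -20.5061  94.0843  22.3152  39.7055  70.0464]
[-12.0808  39.2414 -19.8553 100.9735  27.8874  29.029   64.174 ]
2.975 [0.5602 0.2714 0.1463] [-0.3417 -0.2316 -0.3227]
[[311.7501 234.593 ]
 [234.7411 234.476 ]
 [318.3632   7.073 ]
 [228.0786   6.9409]]
```

View pics/w1.png

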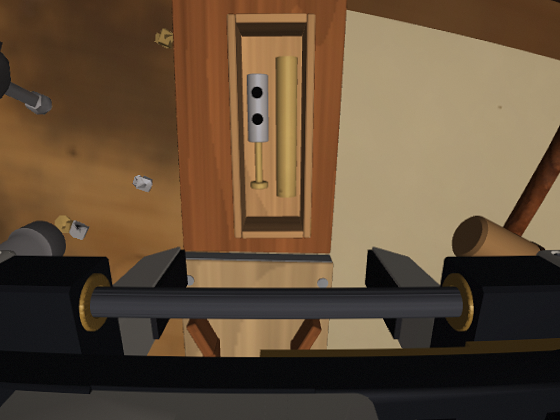

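View pics/t1.png

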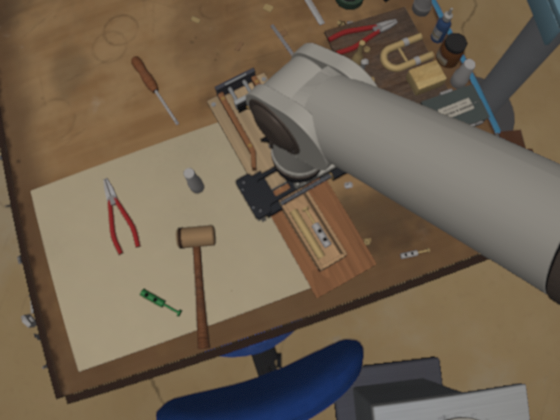

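```bash
python3 - <<'E'
from g import *
im=cv2.imread('pics/w1.png');cv2.imwrite('pics/w1c.png',cv2.resize(im[0:270,170:350],None,fx=2.2*2,fy=2.2,interpolation=cv2.INTER_CUBIC))
o=get_obs();p=camera_params('wrist');print(o['position'],o['tool_rot'],o['joint_velocities'])
x,f,_=fit(p,[(310,237.5),(235,237.5),(315,13.5),(228,13.5)],[(.08,.03,.048),(.08,-.03,.048),(-.08,.03,.048),(-.08,-.03,.048)],BX);print(x,np.degrees(x[2]));print(f)
print(proj(p,[fr(CX,0,.07,.02),fr(CX,0,-.07,.02),fr(CX,-.1,.07,0),fr(CX,-.1,-.07,0)]))
E
```

```text
[0.5602 0.2714 0.1463] [-90.0252  -0.0341 114.7886] [ 0.0334 -0.1396  0.245   0.0162  0.1581 -0.0323  0.1527]
[0.5061 0.2438 0.4342] 24.880081799120102
[[ 0.8302  1.1861]
 [-0.8956  1.2953]
 [ 1.5365 -0.9762]
 [-1.4824 -0.7532]]
[[333.9588 260.7518]
 [176.4546 256.8155]
 [338.55   144.6382]
 [176.7817 140.5808]]
```

View pics/w1c.png

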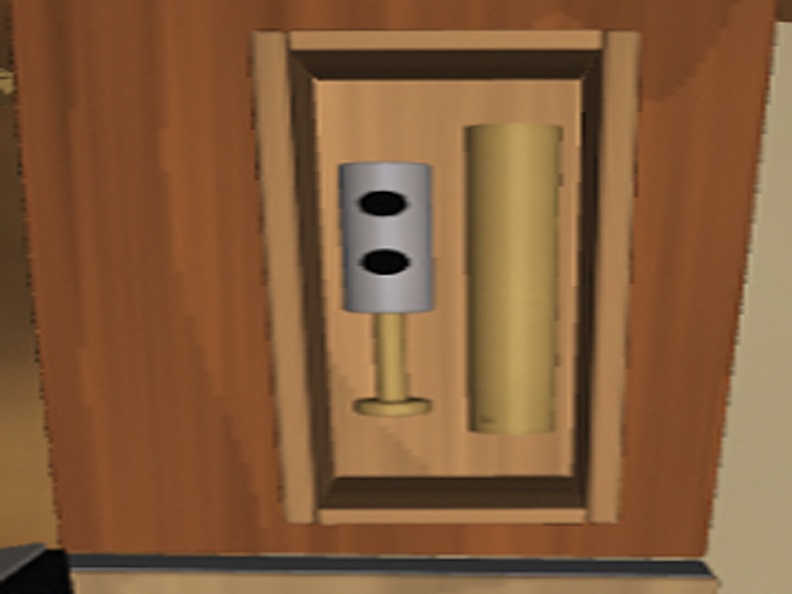

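```bash
sed -i 's/^CX=.*/CX=np.array([0.6126,0.2765,0.4085]); BX=np.array([0.505,0.2438,0.4325])/' g.py; python3 - <<'E'
from g import *
def st(n):
    o=get_obs();print(n,round(o['time'],2),o['position'],o['tool_rot'],o['ft_force'],round(o['opening'],4));return o
T=fr(BX,.064,0,.012)
move_l(T+[0,0,.06],feed=.12,frame=orient(BX[2],0)); o=st('mid')
print('err',o['position']-T)
print(move_l(T,feed=.05,force_limit=8)); o=st('down'); print('err',o['position']-T)
gripper_to(.05,20); st('grip')
im=snapshot('wrist'); cv2.imwrite('pics/w2.png',im[:,:,::-1])
E
```

```text
mid 3.69 [0.5634 0.271  0.0783] [-90.0298  -0.0126 114.7926] [0.1033 0.4946 0.5529] 0.092
err [0.0003 0.0004 0.0603]
False
down 5.04 [0.5634 0.2708 0.0184] [-90.045   -0.0019 114.7813] [0.8694 0.2194 0.2162] 0.0917
err [0.0003 0.0002 0.0004]
grip 5.65 [0.5632 0.2705 0.0181] [-90.0046   0.0087 114.7743] [ 0.1484 -0.1948  1.1607] 0.0597
```

View pics/w2.png

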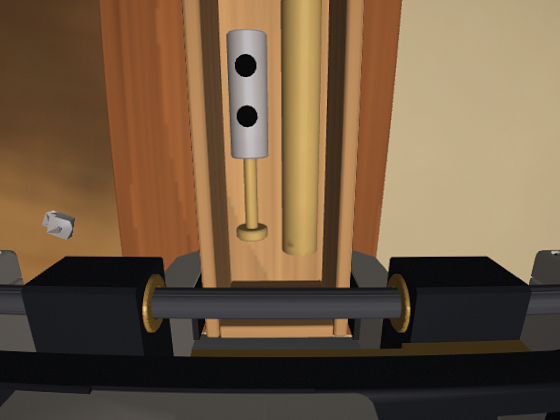

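```bash
python3 - <<'E'
from g import *
def st(n):
    o=get_obs();print(n,round(o['time'],2),o['position'],o['tool_rot'],o['ft_force'],round(o['opening'],4));return o
o=st('0'); psi=np.radians(24.78); P0=o['position']
tail=P0[:2]-.144*np.array([np.cos(psi),np.sin(psi)]); F=grasp(tail,psi,0)-P0
for th in (4,8,12):
    print(move_l(grasp(tail,psi,th)+[0,0,.0003],feed=.03,frame=orient(psi,th),force_limit=25)); o=st(th)
for i in ('wrist','side'):
    im=snapshot(i); cv2.imwrite(f'pics/l_{i}.png',im[:,:,::-1])
E
```

```text
0 5.7 [0.5632 0.2705 0.0181] [-90.0072   0.0069 114.7722] [ 0.1474 -0.7407  0.2785] 0.06
False
4 6.2 [0.5614 0.2697 0.0278] [-93.9017   0.004  114.781 ] [-0.4636  0.0676 -3.8798] 0.0596
False
8 6.68 [0.5602 0.2691 0.038 ] [-97.9371   0.0045 114.7823] [-0.0466  0.0056 -5.6234] 0.0601
False
12 7.17 [0.558  0.2681 0.0478] [-101.9486    0.0079  114.7839] [ 0.168   0.3046 -4.7554] 0.0601
```

View pics/l_wrist.png

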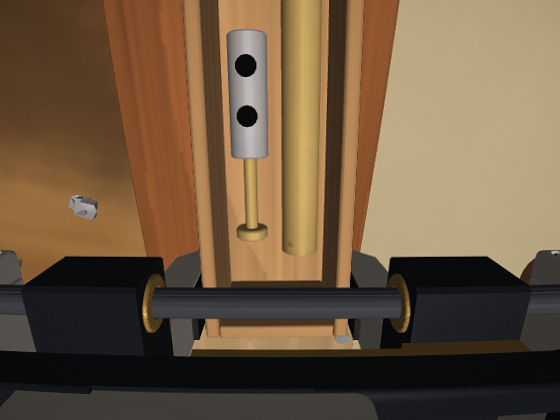

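View pics/l_side.png

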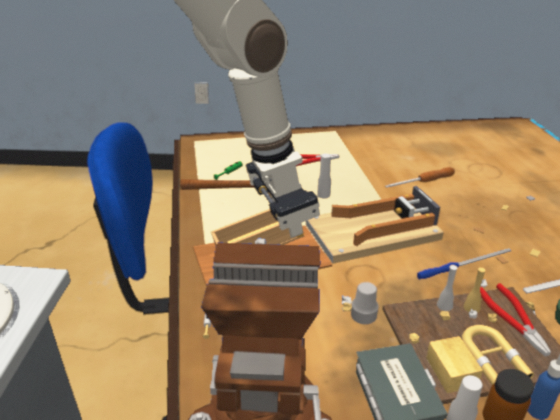

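```bash
python3 - <<'E'
from g import *
def st(n):
    o=get_obs();print(n,round(o['time'],2),o['position'],o['tool_rot'],o['ft_force'],round(o['opening'],4));return o
psi=CX[2]
print(move_l(grasp(fr(CX,-.125,0,0),psi,12)+[0,0,.0003],feed=.04,frame=orient(psi,12),force_limit=12)); st('over')
print(move_l(grasp(fr(CX,-.125,0,0),psi,9.6)+[0,0,.0003],feed=.03,frame=orient(psi,9.6),force_limit=15)); o=st('low')
print(inv(CX,o['position']))
for i in ('wrist','side'):
    im=snapshot(i); cv2.imwrite(f'pics/m_{i}.png',im[:,:,::-1])
p=camera_params('wrist'); print(proj(p,[fr(CX,-.1,.07,0),fr(CX,-.1,-.07,0),fr(CX,-.2,.07,0),fr(CX,-.2,-.07,0)]))
E
```

```text
False
over 9.12 [0.6248 0.2818 0.048 ] [-102.0002    0.0027  113.4111] [ 0.6059  0.0454 -4.0929] 0.0597
False
low 9.47 [0.6268 0.2826 0.0423] [-99.6554  -0.0073 113.3976] [ 0.7776  0.6046 -4.1413] 0.0599
(np.float64(0.015429447908801134), np.float64(-2.5053800938053435e-05))
[[ 424.143    16.8838]
 [ 126.3309   16.9132]
 [ 448.8887 -239.4148]
 [ 101.46   -239.1632]]
```

View pics/m_wrist.png

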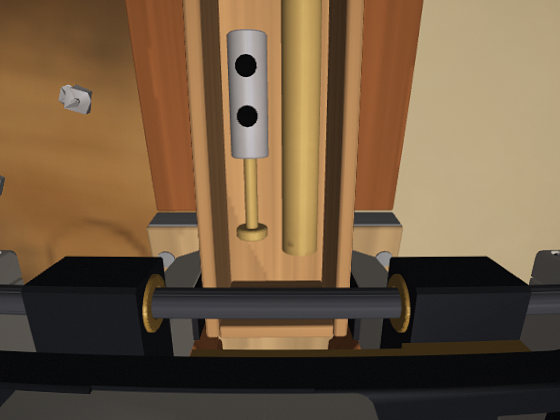

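View pics/m_side.png

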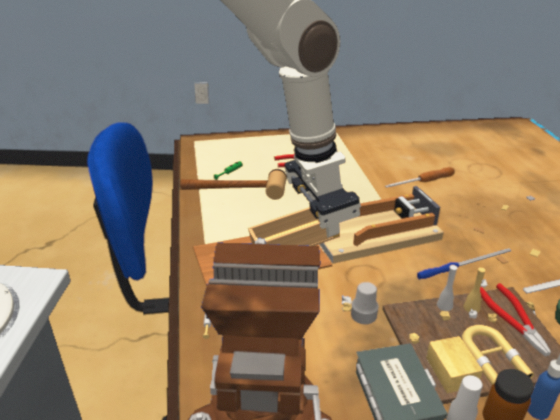

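```bash
python3 - <<'E'
from g import *
def st(n):
    o=get_obs();print(n,round(o['time'],2),o['position'],o['tool_rot'],o['ft_force'],round(o['opening'],4));return o
psi=CX[2];t=fr(CX,-.125,0,0)
for th in (9.2,8.9,8.6,8.3):
    move_l(grasp(t,psi,th)+[0,0,.0003],feed=.02,frame=orient(psi,th),force_limit=10); o=st(th)
    if o['ft_force'][2]>-2: break
gripper_to(.088); st('open')
o=get_obs();R=rot(o['tool_rot'])
# retract along the tool axis
move_l(o['position']-R[:,1]*.10,feed=.12); st('up')
for i in ('wrist','side'):
    im=snapshot(i); cv2.imwrite(f'pics/n_{i}.png',im[:,:,::-1])
E
```

```text
9.2 9.82 [0.6264 0.2825 0.0412] [-99.1909   0.0004 113.4061] [-0.1261  0.6245 -3.9036] 0.0599
8.9 10.07 [0.6266 0.2826 0.0404] [-98.8841  -0.0006 113.4066] [-0.3864  0.6841 -4.1942] 0.0597
8.6 10.32 [0.6271 0.2828 0.0403] [-98.6232   0.0075 113.4058] [-3.419  -1.085   3.7027] 0.06
open 10.98 [0.6269 0.2827 0.0397] [-98.6032  -0.0005 113.4083] [-0.0556 -0.6008 -1.2556] 0.0881
up 11.97 [0.6127 0.2764 0.1377] [-98.5211   0.0051 113.3974] [-0.5608 -0.3064  0.2466] 0.088
```

View pics/n_wrist.png

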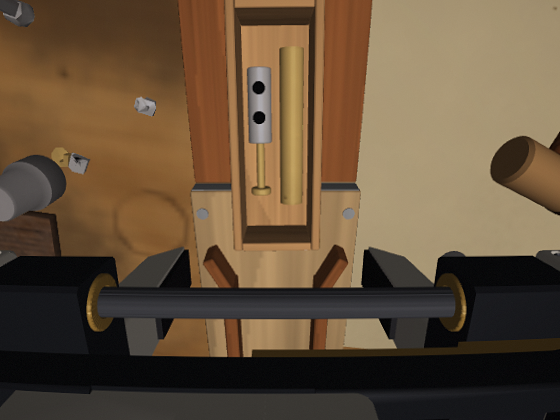

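View pics/n_side.png

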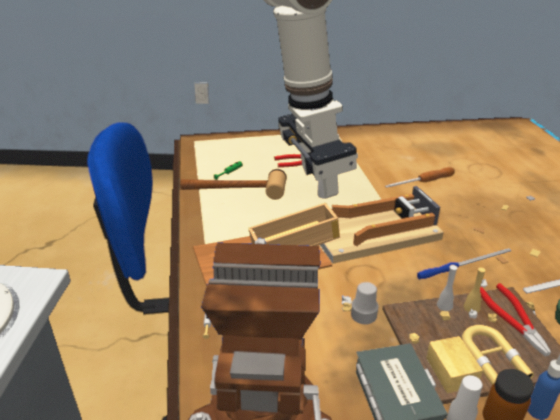

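```bash
python3 - <<'E'
from g import *
def st(n):
    o=get_obs();print(n,round(o['time'],2),o['position'],inv(CX,o['position']),o['tool_rot'],o['ft_force'],round(o['opening'],4));return o
psi=CX[2];O=orient(psi,12)
print(inverse_kinematics(fr(CX,-.16,0,.034),O))
gripper_to(.022)
move_l(fr(CX,-.162,0,.125),feed=.15,frame=O); st('back')
move_l(fr(CX,-.160,0,.034),feed=.10,frame=O,force_limit=8); st('down')
for i in ('wrist','side'):
    im=snapshot(i); cv2.imwrite(f'pics/p_{i}.png',im[:,:,::-1])
E
```

```text
[-15.4009  25.009  -14.9003 126.3598  23.1449  18.7481  63.8301]
back 14.44 [0.465  0.2127 0.1314] (np.float64(-0.16082468399571617), np.float64(5.021139579190759e-05)) [-102.0786   -0.0158  113.3941] [ 0.974   0.8442 -0.4845] 0.0223
down 15.5 [0.4662 0.2133 0.0405] (np.float64(-0.15946772972014683), np.float64(0.0001328461987669463)) [-102.0539   -0.0066  113.4089] [-0.7673  0.2615 -0.612 ] 0.022
```

View pics/p_wrist.png

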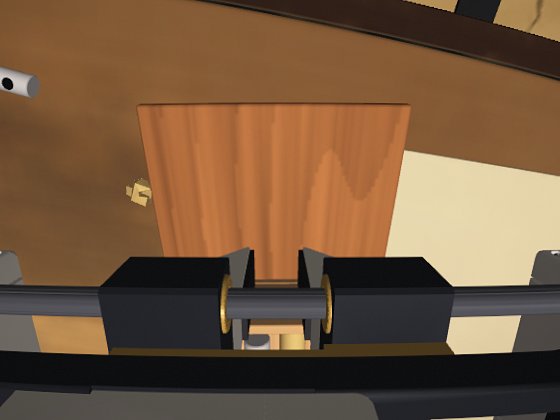

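View pics/p_side.png

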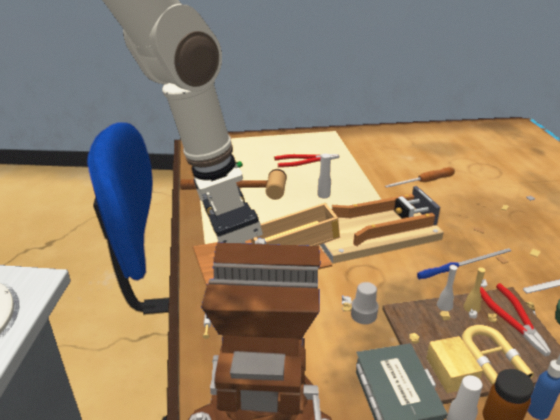

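```bash
python3 - <<'E'
from g import *
def st(n):
    o=get_obs();f=o['ft_force'];c,s=np.cos(CX[2]),np.sin(CX[2]);print(n,round(o['time'],2),np.array(inv(CX,o['position'])),'Fu',round(f[0]*c+f[1]*s,2),'Fv',round(-f[0]*s+f[1]*c,2),'Fz',round(f[2],2));return o
for x in (-.14,-.125,-.11,-.095):
    r=move_l(fr(CX,x,0,.034),feed=.03,force_limit=9); st((x,r))
    if r: break
for i in ('wrist','side','top'):
    im=snapshot(i); cv2.imwrite(f'pics/q_{i}.png',im[:,:,::-1])
E
```

```text
(-0.14, False) 16.42 [-0.14  0.  ] Fu 0.3 Fv 1.38 Fz -0.18
(-0.125, False) 17.07 [-0.1245  0.    ] Fu -0.23 Fv 0.3 Fz -0.88
(-0.11, False) 17.72 [-0.1093  0.0001] Fu -0.35 Fv 0.23 Fz -0.08
(-0.095, False) 18.37 [-0.0942  0.    ] Fu -0.99 Fv -0.57 Fz 0.74
```

View pics/q_side.png

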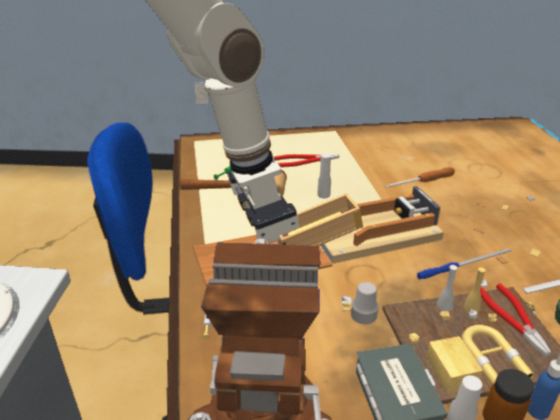

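View pics/q_top.png

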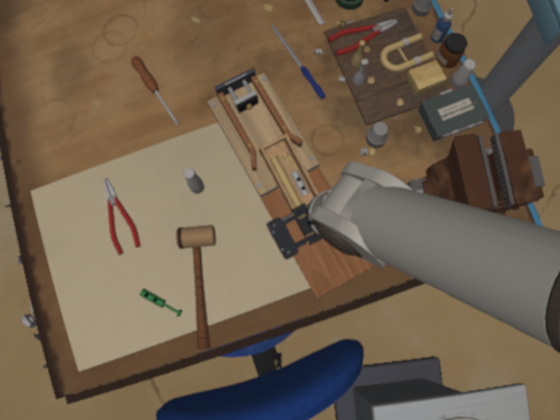

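```bash
python3 - <<'E'
from g import *
def st(n):
    o=get_obs();f=o['ft_force'];c,s=np.cos(CX[2]),np.sin(CX[2]);print(n,round(o['time'],2),np.array(inv(CX,o['position'])),'Fu',round(f[0]*c+f[1]*s,2),'Fv',round(-f[0]*s+f[1]*c,2),'Fz',round(f[2],2));return o
for x in (-.085,-.075,-.065):
    r=move_l(fr(CX,x,0,.034),feed=.03,force_limit=9); st((x,r))
    if r: break
move_l(fr(CX,x-.012,0,.034),feed=.06);pause(.3);st('back')
for i in ('wrist','side','top'):
    im=snapshot(i); cv2.imwrite(f'pics/r_{i}.png',im[:,:,::-1])
E
```

```text
(-0.085, False) 19.0 [-0.0838  0.0002] Fu -0.18 Fv 0.5 Fz -0.25
(-0.075, False) 19.48 [-0.0746  0.    ] Fu -0.0 Fv -0.28 Fz 0.28
(-0.065, False) 19.97 [-0.0645  0.0001] Fu -0.22 Fv -0.08 Fz 0.19
back 20.62 [-0.0767 -0.    ] Fu 0.46 Fv -0.13 Fz 0.54
```

View pics/r_side.png

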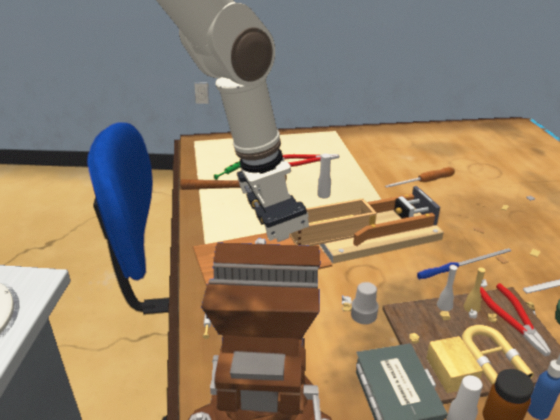

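View pics/r_wrist.png

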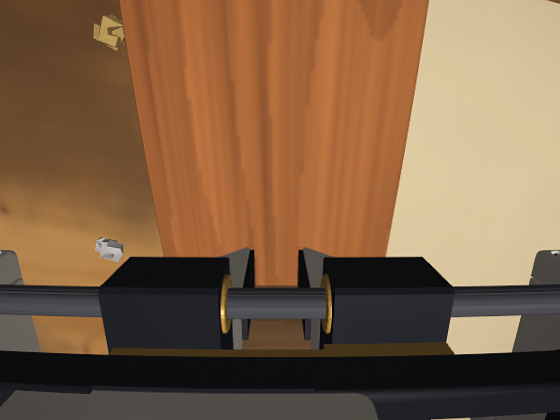

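```bash
python3 - <<'E'
import cv2
im=cv2.imread('pics/r_side.png');cv2.imwrite('pics/rc.png',cv2.resize(im[170:270,250:450],None,fx=4,fy=4,interpolation=cv2.INTER_CUBIC))
E
```

```text
(no output)
```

View pics/rc.png

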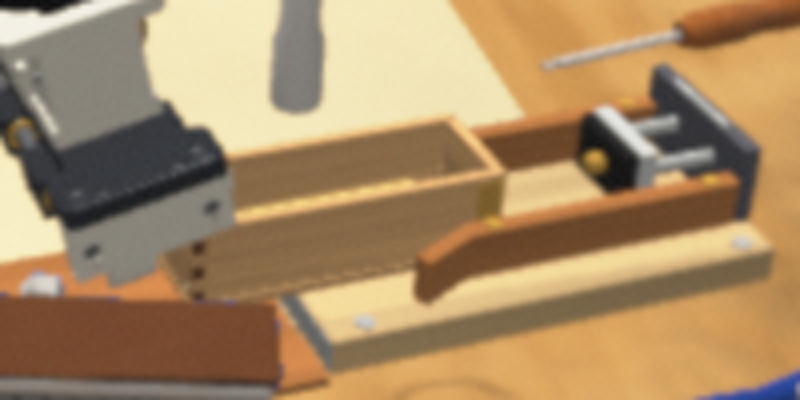

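```bash
cat > s.py <<'E'
from g import *
C,S=np.cos(CX[2]),np.sin(CX[2])
def fu(n=1):
    v=[]
    for _ in range(n):
        o=get_obs();f=o['ft_force'];v.append(f[0]*C+f[1]*S)
        if n>1: pause(.02)
    return np.mean(v)
def st(n):
    o=get_obs();f=o['ft_force'];print(n,round(o['time'],2),np.array(inv(CX,o['position'])),'Fu',round(f[0]*C+f[1]*S,2),'Fv',round(-f[0]*S+f[1]*C,2),'Fz',round(f[2],2));return o
E
python3 - <<'E'
from s import *
print('bias',fu(5))
for x in (-.05,-.03,-.015):
    r=move_l(fr(CX,x,0,.034),feed=.03,force_limit=7); st((x,r))
    if r: break
if not r:
  x=-.015
  while x<.04:
    x+=.005
    r=move_l(fr(CX,x,0,.034),feed=.012,force_limit=6); st((round(x,4),r))
    if r: break
print('F',fu(5)); st('end')
for i in ('side','top'):
    im=snapshot(i); cv2.imwrite(f'pics/u_{i}.png',im[:,:,::-1])
E
```

```text
bias -0.13982374770718412
(-0.05, False) 21.9 [-0.0499  0.    ] Fu -0.67 Fv -0.87 Fz -0.38
(-0.03, False) 22.72 [-0.0296  0.    ] Fu 0.13 Fv -0.37 Fz -0.59
(-0.015, False) 23.37 [-0.0146  0.    ] Fu -0.27 Fv -0.65 Fz 0.05
(-0.01, False) 23.93 [-0.0099  0.    ] Fu -0.86 Fv -0.1 Fz 0.08
(-0.005, False) 24.5 [-0.0047 -0.    ] Fu -0.39 Fv -0.25 Fz -0.24
(0.0, False) 25.07 [0.0002 0.    ] Fu -0.81 Fv -0.59 Fz -0.55
(0.005, False) 25.63 [ 0.0052 -0.    ] Fu -0.31 Fv -0.24 Fz 0.56
(0.01, True) 26.03 [ 0.0076 -0.0003] Fu -1.59 Fv -0.43 Fz 0.94
F -0.5342998153567672
end 26.12 [ 0.0072 -0.0003] Fu -0.22 Fv 0.01 Fz 0.9
```

View pics/u_side.png

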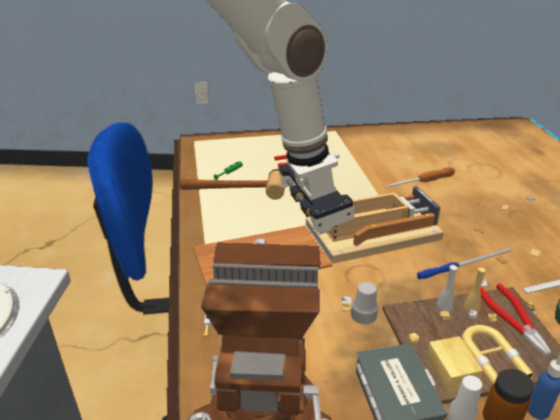

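```bash
python3 - <<'E'
from s import *
x=inv(CX,get_obs()['position'])[0]
for k in range(14):
    x+=.0006
    r=move_l(fr(CX,x,0,.034),feed=.005,force_limit=11); F=fu(4); print(round(x,4),r,'F',round(F,2)); 
    if F<-7.5 or r: break
st('end')
E
```

```text
0.0076 False F -0.19
0.0082 False F -2.97
0.0088 False F -5.06
0.0094 False F -5.46
0.01 False F -7.13
0.0106 False F -8.41
end 28.47 [ 0.0091 -0.0001] Fu -8.42 Fv 1.15 Fz 3.46
```

```bash
python3 - <<'E'
from s import *
x=.0106
for k in range(6):
    F=fu(4)
    if F<-10.7: break
    x+=.0004
    r=move_l(fr(CX,x,0,.034),feed=.005,force_limit=8)
    print(round(x,4),r,round(fu(4),2))
v=[]
for _ in range(9): pause(.1); v.append(round(fu(),2))
print(v); st('held')
for i in ('side','top'):
    im=snapshot(i); cv2.imwrite(f'pics/v_{i}.png',im[:,:,::-1])
E
```

```text
0.011 False -8.97
0.0114 False -9.57
0.0118 False -10.73
[np.float64(-9.95), np.float64(-10.93), np.float64(-9.99), np.float64(-11.14), np.float64(-10.29), np.float64(-11.48), np.float64(-10.4), np.float64(-10.28), np.float64(-10.29)]
held 30.58 [ 0.0096 -0.    ] Fu -10.29 Fv 0.13 Fz 6.62
```

```bash
python3 - <<'E'
from s import *
x=.0118
for k in range(4):
    x+=.0004
    r=move_l(fr(CX,x,0,.0345),feed=.005,force_limit=6)
    F=fu(5);print(round(x,4),r,round(F,2))
    if F<-11.8: break
v=[]
for _ in range(8): pause(.1); v.append(round(float(fu()),2))
print(v); st('held')
im=snapshot('top'); cv2.imwrite('pics/x_top.png',im[:,:,::-1])
move_l(fr(CX,0.0,0,.0345),feed=.01); st('b')
move_l(fr(CX,-.03,0,.036),feed=.06); st('back')
O=orient(CX[2],12)
move_l(fr(CX,-.04,0,.16),feed=.15,frame=O); st('up')
for i in ('side','top','wrist'):
    im=snapshot(i); cv2.imwrite(f'pics/y_{i}.png',im[:,:,::-1])
E
```

```text
0.0122 False -10.27
0.0126 False -11.24
0.013 False -11.72
0.0134 False -12.85
[-13.27, -12.3, -13.2, -12.67, -13.19, -13.13, -13.7, -13.54]
held 32.84 [ 0.0102 -0.0001] Fu -13.54 Fv -0.1 Fz 7.54
b 34.38 [ 0.0001 -0.    ] Fu 0.3 Fv -0.59 Fz 0.25
back 35.03 [-0.0298 -0.0001] Fu 0.16 Fv 0.2 Fz -0.49
up 36.02 [-0.0407 -0.0002] Fu -0.55 Fv -0.83 Fz 0.09
```

View pics/y_side.png

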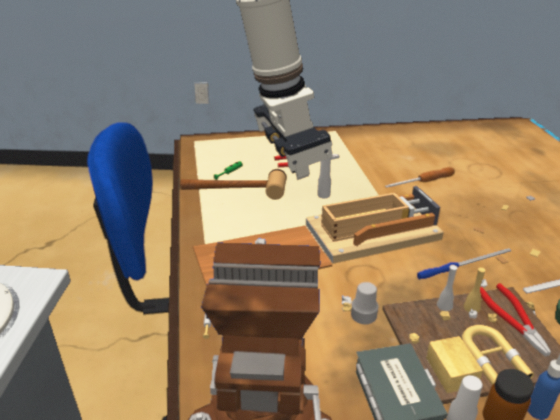

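View pics/y_wrist.png

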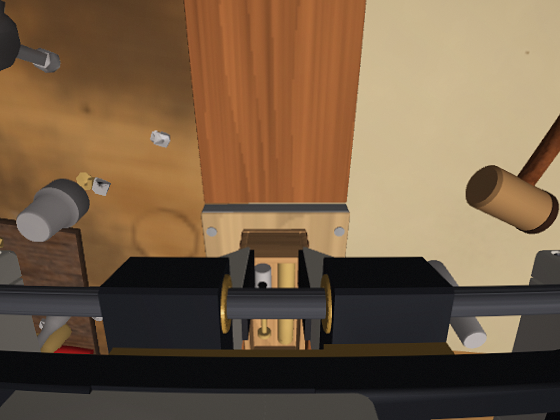

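```bash
python3 - <<'E'
from s import *
O=orient(CX[2],12)
move_l(fr(CX,-.16,0,.2),feed=.2); st('away')
for i,(a,b,c,d) in {'side':(175,255,300,450),'top':(55,205,195,340)}.items():
    im=snapshot(i)[:,:,::-1]; cv2.imwrite(f'pics/z_{i}.png',im); cv2.imwrite(f'pics/zc_{i}.png',cv2.resize(im[a:b,c:d],None,fx=5 if i=='side' else 4,fy=5 if i=='side' else 4,interpolation=cv2.INTER_CUBIC))
p=cam('top');print('tail rim from fit later')
E
```

```text
away 36.95 [-0.159  -0.0001] Fu 1.35 Fv 0.31 Fz -0.43
tail rim from fit later
```

View pics/zc_side.png

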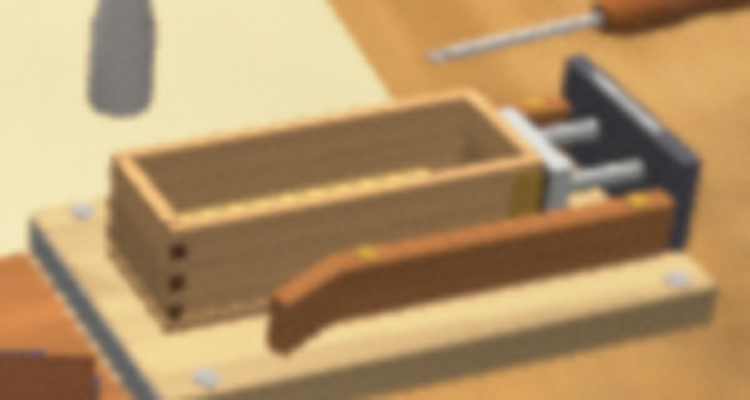

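View pics/zc_top.png

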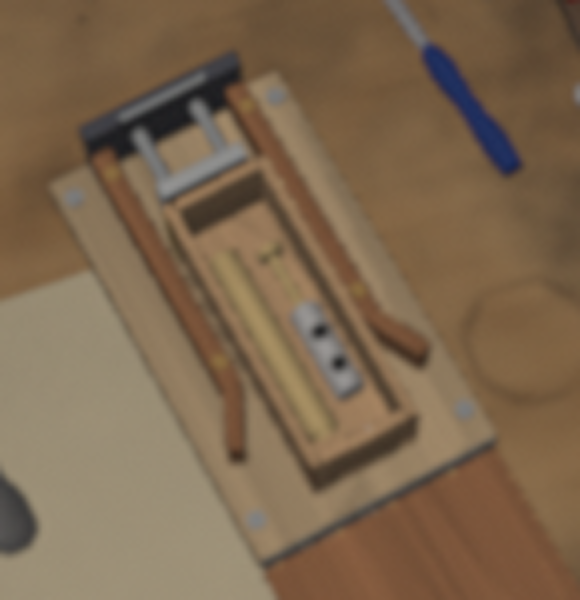

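```bash
python3 - <<'E'
from s import *
a=cv2.imread('pics/top0.png').astype(int);b=cv2.imread('pics/z_top.png').astype(int);d=abs(a-b).max(2)
print('mallet',d[220:350,175:220].max(),'slim',d[165:196,180:206].max(),'large',d[118:148,364:392].max())
close_job(); print(get_obs()['time'])
E
```

```text
mallet 6 slim 5 large 4
the job is handed in; nothing more can be done
the job is handed in; nothing more can be done
```

The parts box is home on the cradle, lying flat between the rails with its nose against the rubber stop, and the job is handed in. The clock read 37 s at the last check before that.

- **Lifting and resting the nose:** I gripped the nose end and tilted it up about the tail by 12°, with about 5 N at the wrist. I then slid the box about 68 mm forward with the tail still on the apron, moving it onto the cradle's centreline. I lowered the nose onto the step and let go, without touching the step on the way.
- **Pushing over the step:** I pushed the tail with both fingertips. The box tipped flat by itself, and I checked this in the side view.
- **Pressing against the stop:** Contact came with the tail about 20 mm past the step edge, estimated from the tool position. The wrist read about 10.5 N for 0.9 s, then about 13 N for 0.8 s. I added the second press because part of the push was lost to friction, with the fingers also bearing down on the box by about 7 N. From how far the box moved into the rubber, I put the final force on the pad at about 11 N. The highest press reading was 13.7 N.
- **Last pictures, with the arm clear:** No gap shows between the nose and the pad, so the pin looks pushed in, though I have no direct reading of it. The tube and valve are in the box. The mallet and both mandrels are unmoved, matching the first picture within image noise.
- **Disagreement:** The top and wrist cameras differed by about 1 to 4 mm on where the box and cradle were. I used a compromise between them, and the wrist pictures then showed the box centred.

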